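# Prime the bench lubricator

### The job

Prime the blue lubricator: with the fingertips on top of its red plunger, push it all the way down and let it spring fully back up, again and again, until the orange indicator pin has come fully out of the nose and its whole green band shows. Then leave the plunger up and move clear. Only press: do not grip or pull up the plunger, do not touch the pin, and leave all the loose things on the bench as they stand.

Things in the scene. Friction and masses are not known exactly. Their poses are not given: they have to be found in the camera images.
- pump: blue hand pump bolted to the bench on a dark plate 230 x 130 x 12 mm. Origin: bench top, under the axis of the upright barrel (68 mm across, 115 mm tall, then a steel collar to 125). Its +x runs along the blue nose block, which ends in a brass collar 80 mm from the origin; z is up. At 68 mm on the -x side stands a clear grease reservoir, 58 mm across, 147 mm tall. Fixed, cannot be moved.
- plunger_top (a point): centre of the flat top of the pump's red round plunger knob (44 mm across, 16 mm thick), straight above the barrel; 175 mm above the bench at rest; goes down with the plunger
- plunger (a joint): travel of the red plunger (m): 0 at rest at the top (within 3 mm), 0.025 fully down on its stop; negative if pulled up above rest. Its spring brings it back up in under half a second when let go; pushing takes about 10 N at the bottom, up to 14 N with the pump's drag.
- pin_travel (a joint): how far the indicator pin is out (m): 0 in, 0.042 fully out. A ratchet drives it only while the plunger goes down: 7 mm a full stroke (the first up to 16), the last ends at 0.042. It stays out as the plunger comes up; let the plunger fully up between strokes. Short strokes move it little or not at all; once fully out, more strokes do nothing.
- indicator_pin: the indicator pin, an orange rod 12 mm across that comes out of the nose's brass collar along the pump's +x, 56 mm above the bench. Origin: centre of its outer end, 3 mm outside the collar when in, 45 mm when fully out. A green band 8 mm long at its root is wholly in sight only when it is fully out.
- grease_cartridge: spare grease cartridge, an upright brown tube with a yellow label and a grey end, 48 mm across, 150 mm tall. Origin: centre of its underside. Loose bystander, leave alone.
- glue_jar: amber jar with white label and grey lid, 60 mm across, 85 mm tall. Origin: centre of its underside. Loose bystander, leave alone.
- paint_tin: grey tin with orange label, 68 mm across, 105 mm tall. Origin: centre of its underside. Loose bystander, leave alone.
- spray_can: blue spray can with white cap, 56 mm across, 170 mm tall. Origin: centre of its underside. Loose bystander, leave alone.
- abrasive_box: cardboard box of abrasives, 110 x 70 x 45 mm. Origin: centre of its underside. Loose bystander, leave alone.
- spanner: steel spanner lying flat, 170 mm long. Origin: centre of its underside. Loose bystander, leave alone.

How it is judged (in metres and radians):
On the way:
1. the pin has been pumped fully out (value of joint pin_travel above 0.0385 m), for 0.2 s.
At the end, for the whole second after the job is handed in: the indicator pin stands at least 38.5 mm of its 42 mm out, the plunger is back up (within 6 mm of rest) and still, every loose thing is within 20 mm of where it stood (value of joint pin_travel above 0.0385 m and value of joint plunger below 0.006 m and velocity of joint plunger below 0.01 m/s and distance of each of grease_cartridge, glue_jar, paint_tin, spray_can, abrasive_box, spanner from where it was at the start of the episode below 0.02 m); the robot touches nothing.
It fails at once if the plunger was gripped and pulled up more than 4 mm above its rest (value of joint plunger below -0.004 m).
It fails at once if the indicator pin was touched by the robot (contact force between any of the fingers, the arm and indicator_pin above 0.3 N).
It fails at once if a loose thing was moved by more than 20 mm or lifted (distance of any of grease_cartridge, glue_jar, paint_tin, spray_can, abrasive_box, spanner from where it was at the start of the episode above 0.02 m).
It also fails if it takes over 51 s, if anything falls off the work surface, if the arm or the gripper's body presses on something with over 40 N, if the wrist force passes 120 N, or if a joint passes its speed limit or range.

### The arm

A 6-joint arm with a two-finger parallel gripper is mounted at the origin on the work surface. World frame = base frame: x ahead of the robot, y to its left, z up, the work surface at z = 0. Lengths are in mm, angles in rad, forces in N, time in s.
With the tool pointing down it reaches from about 275 to 750 mm from the base axis. Payload 10.2 kg.
Tool frame: the origin (TCP) lies at the centre of the arm's flange, where the gripper is bolted on; the fingertips stand 173 mm ahead of it and the grasp point (between the pads) lies 155 mm ahead of it; z points along the fingers, y is the line along which they close (so a half turn about z gives the same grasp; the last joint's range is limited). The gripper opens to 85 mm and grips with 20 to 120 N. Pads are 22 mm wide; open, the fingers measure 114 mm over their backs; the gripper's body (76 mm by 85 mm) begins 54 mm behind the grasp point. The pads swing forward as they close: fully open they stand 13 mm farther back than shut.
Start: joints at [-1.532, 0.313, 1.498, -0, 1.331, -0.223], TCP at [135.867, -507.122, 404.694] pointing down, gripper open.
Joint ranges: [-2.94, 2.94], [-0.97, 2.17], [0.19, 2.56], [-1.23, 4.37], [0.02, 3.11], [-2.88, 2.88]. Speed limits (rad/s): [2.39, 2.39, 3.01, 3.14, 3.14, 3.14].

### API

Orientations are given as a unit quaternion [w, x, y, z].
In Python, from rig import ctrl, vision, sense gives the robot as it stands (ctrl), with the cameras (vision) and the readings as plain functions.
- The arm moves only by the shell command python3 steer.py FILE [OPENING] [FORCE], which reads ROWS from the file FILE. ROWS is a JSON object whose key "increments" holds a list of rows, 1 to 8 of them, each of 6 numbers: dx, dy, dz in mm, then a rotation vector rx, ry, rz in rad; each row is the pose to reach, as a shift and turn from the pose commanded when the command began, along the tool's axes at that moment; what a row does not reach only later rows make up. A row lasts 1/10 s, in which the tool goes at most 50 mm and 0.15 rad, less where a joint would pass 70% of its speed; a pose out of reach is approached as far as the arm can. OPENING is the opening from 0.0 (shut) to 1.0 (fully open), set as the command begins (- or left out keeps the last). The fingers move at their own pace and stop on an object; FORCE is the grip in N (left out, the last holds). Time passes only in rows, so rows that do not move let the fingers close. It prints the time, the measured TCP pose, the force, the opening and the grip force at its end. Input that does not fit is refused with a message, and nothing moves.
- sense(): the state, without advancing time (a new reading comes with each control period).
- vision.capture(name): name is "side" or "top" or "wrist"; returns the picture (384x512x3 uint8, red, green, blue); there is no depth.
- vision.calibration(name): a dict with "fx", "fy", "cx", "cy" (pixels), "position" and "attitude" of the camera in the world. Camera axes: x right, y down, z forward; pixel columns grow to the right and rows downward; lengths in mm; the calibration is good to about 2 mm. A picture is of the moment at which its call begins: read the wrist's pose just before it. calibration takes no time and is no camera call; for the wrist camera it gives the pose at the moment of the call.
- ctrl.finish_job(): hands the job in; it is judged then, once.
The state is a dict: "time_s": time; "joints": joint angles; "dq": joint speeds; "tau": joint torques, N m; "eef_pos": TCP position; "ee_rot": TCP orientation; "force": force on the tool from outside, world axes, zero at the start; "wrist_torque": the same for the moment, N m; "grip_width": opening from 0.0 (shut) to 1.0 (fully open); "grip_force": force on a finger pad.
Only numpy, scipy, OpenCV 4.12 (cv2) and the standard library are available. Lean on these libraries where they do the work, as an engineer would, in place of code of your own. Each camera call takes 0.05 s, during which the arm holds its last target. There are 200 camera calls.

## Working session

There is one attempt and no reset: what is moved stays moved. The work goes in short steps, Python scripts to look and compute and a shell command to move; the robot and the scene stay as the last step left them, time stands still between calls to the robot, and variables do not carry over. Pictures are saved under pics/ and viewed, at most 10 in all, crops included, and the job is handed in when it is done.

```bash
ls; mkdir -p pics
python3 - <<'E'
from rig import ctrl, vision, sense
import cv2
s=sense(); print(s['time_s'],s['eef_pos'],s['ee_rot'],s['force'])
for n in ['side','top']:
    c=vision.calibration(n); print(n,c)
    cv2.imwrite(f'pics/{n}0.png',vision.capture(n)[:,:,::-1])
E
```

```text
pics
rig.py
steer.py
0.0 [ 135.86968726 -507.07666911  404.14275075] [-6.35334673e-04  9.91442633e-01  1.30541559e-01  5.03051149e-05] [ 0.16748809  0.4360916  -0.00974599]
side {'fx': 468.10208763036763, 'fy': 468.10208763036763, 'cx': 255.42033289827242, 'cy': 197.78526478284934, 'position': array([ 150.09767789,  780.93004654, 1075.08502568]), 'attitude': array([ 0.07781715, -0.21820536,  0.90431293, -0.35853735])}
top {'fx': 394.81925572374996, 'fy': 394.81925572374996, 'cx': 256.0218411705421, 'cy': 191.36046841806112, 'position': array([3.23523111e+02, 3.03606472e-01, 1.36995504e+03]), 'attitude': array([ 0.06356558, -0.70421237,  0.70454859, -0.06046181])}
```

View pics/top0.png

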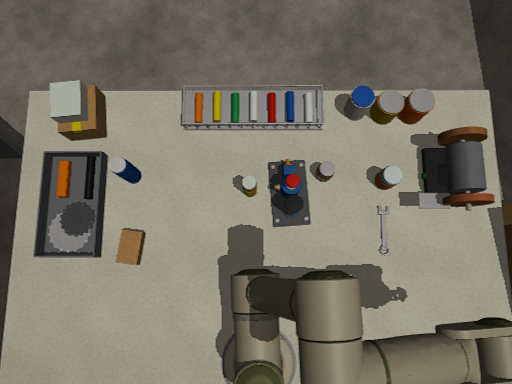

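View pics/side0.png

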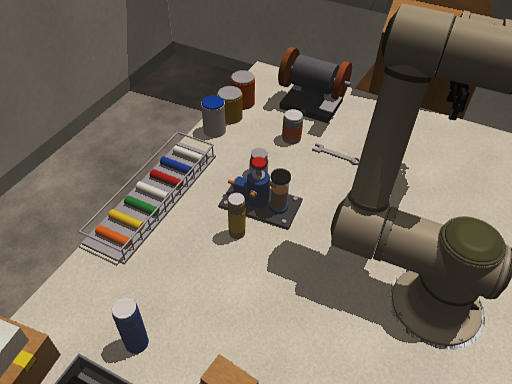

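Top view: the red knob is at about (292,181), the orange pin at (287,162) pointing up the image (away from the robot), the reservoir at (291,203), the cartridge at (249,186) and the jar at (325,170). In the side view the knob is at (259,162). Next I triangulate the knob.

```bash
cat > h.py <<'E'
import numpy as np, cv2
from scipy.spatial.transform import Rotation as R
def rot(q): return R.from_quat([q[1],q[2],q[3],q[0]]).as_matrix()
def ray(c,u,v):
    d=rot(c['attitude'])@[(u-c['cx'])/c['fx'],(v-c['cy'])/c['fy'],1]; return np.array(c['position']),d/np.linalg.norm(d)
def atz(c,u,v,z):
    p,d=ray(c,u,v); return p+d*(z-p[2])/d[2]
def tri(a,b):
    A=np.zeros((3,3));y=np.zeros(3)
    for p,d in (a,b):
        M=np.eye(3)-np.outer(d,d);A+=M;y+=M@p
    return np.linalg.solve(A,y)
def blob(im,box,lo,hi):
    u0,v0,u1,v1=box; h=cv2.cvtColor(im[v0:v1,u0:u1],cv2.COLOR_BGR2HSV)
    m=cv2.inRange(h,lo,hi); 
    n,l,s,c=cv2.connectedComponentsWithStats(m)
    k=1+np.argmax(s[1:,4]); return c[k]+[u0,v0],s[k]
E
python3 - <<'E'
from h import *
from rig import ctrl, vision, sense
t=cv2.imread('pics/top0.png');s=cv2.imread('pics/side0.png');ct=vision.calibration('top');cs=vision.calibration('side')
a,sa=blob(t,(275,168,310,195),(0,150,60),(6,255,255));b,sb=blob(s,(245,150,275,180),(0,150,60),(6,255,255))
print(a,sa,b,sb,tri(ray(ct,*a),ray(cs,*b)),atz(ct,*a,173))
p,sp=blob(t,(275,155,300,172),(7,150,60),(20,255,255));print(p,sp,atz(ct,*p,56))
for n,uv,z in [('cart top',(249,181),150),('jar top',(325,165),85),('res top',(291,204),147)]: print(n,atz(ct,*uv,z))
for uv in [(269,164),(304,160),(310,222),(273,226)]: print('plate',atz(ct,*uv,12))
c=np.hstack([cv2.resize(t[140:240,225:345],(480,400),interpolation=2),cv2.resize(s[140:240,205:285],(320,400),interpolation=2)]);cv2.imwrite('pics/c.png',c)
E
```

```text
[292.32857143 180.17142857] [ 11   6  14  13 140] [258.71428571 161.86466165] [  6   7  16  11 133] [ 571.29043909 -106.66888489  172.964029  ] [ 570.98592486 -106.74444414  173.        ]
[287.375 161.875] [10  4  6  6 24] [ 659.14151334 -101.28590852   56.        ]
cart top [573.21103395  27.80772773 150.        ]
jar top [ 640.83073132 -224.60737625   85.        ]
res top [ 500.30994392 -103.68877355  147.        ]
plate [662.72516284 -39.62556023  12.        ]
plate [ 677.1425759 -163.6347911   12.       ]
plate [ 457.17945958 -179.59866649   12.        ]
plate [443.46507734 -52.10114461  12.        ]
```

View pics/c.png

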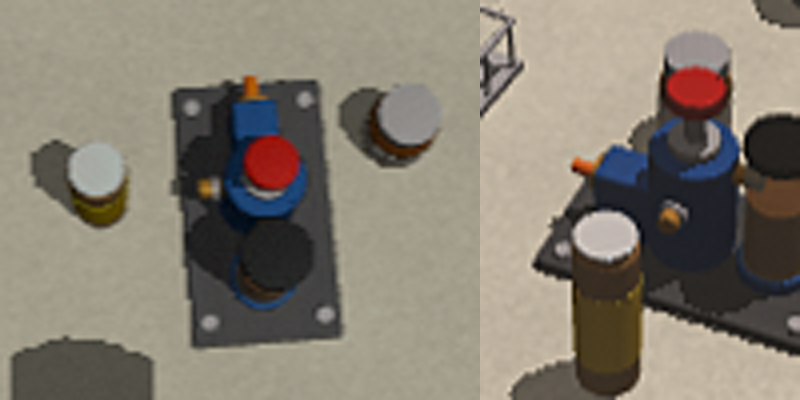

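Knob top triangulated at (571,-106.7,173), which matches the expected 175 mm. The pump yaws about +0.07 rad, and the reservoir sits 70 mm behind the knob, as the sizes say it should. I'll shut the gripper and go above the knob at TCP z of about 375.

```bash
echo '{"increments":[[30,-16,0,0,0,0],[75,-39,0,0,0,0],[120,-63,0,0,0,0],[164,-86,0,0,0,0],[208,-109,0,0,0,0],[252,-132,0,0,0,0],[296,-155,0,0,0,0],[340,-178,0,0,0,0]]}' > next.json && python3 steer.py next.json 0.0 20
cat > go.py <<'E'
from h import *
from rig import ctrl, vision, sense
import sys
s=sense();M=rot(s['ee_rot']);print(round(s['time_s'],2),s['eef_pos'].round(1),s['force'].round(1),'tool delta to knob top:',(M.T@(np.array([570.8,-106.6,175])-s['eef_pos']-M[:,2]*173)).round(1),'z axis',M[:,2].round(3))
E
python3 go.py
```

```text
time_s: 0.9
eef_pos: [419.4, -245.4, 404.6]
ee_rot: [-0.0, 0.991, 0.13, -0.0]
force: [0.1, -1.2, 0.3]
grip_width: -0.004
grip_force: 0.0
0.9 [ 419.4 -245.4  404.6] [ 0.1 -1.2  0.3] tool delta to knob top: [182.2 -94.9  56.6] z axis [-0.  0. -1.]
```

```bash
echo '{"increments":[[44,-23,5,0,0,0],[88,-46,15,0,0,0],[130,-68,25,0,0,0],[162,-84,35,0,0,0],[182,-95,42,0,0,0],[182,-95,42,0,0,0],[182,-95,42,0,0,0]]}' > next.json && python3 steer.py next.json
python3 - <<'E'
import go
from h import *
from rig import ctrl, vision, sense
a=vision.capture('side')[90:240,180:340,::-1];b=vision.capture('wrist')[:,:,::-1]
cv2.imwrite('pics/c2.png',np.hstack([cv2.resize(a,(400,375),interpolation=2),cv2.resize(b,(400,375))]))
E
```

```text
time_s: 1.6
eef_pos: [569.3, -108.4, 362.4]
ee_rot: [-0.0, 0.991, 0.131, -0.0]
force: [-0.7, 0.2, 0.1]
grip_width: -0.003
grip_force: 0.0
1.6 [ 569.3 -108.4  362.4] [-0.7  0.2  0.1] tool delta to knob top: [ 2.1 -1.3 14.4] z axis [-0.001  0.    -1.   ]
```

View pics/c2.png

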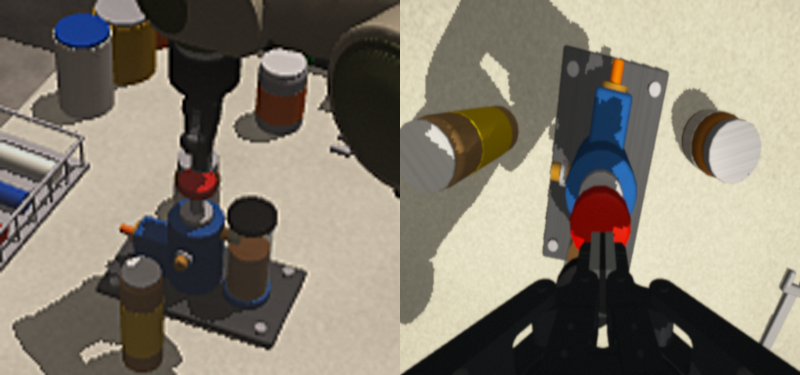

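The shut fingertips stand over the red knob: side crop (197,180), wrist crop (600,230). The pin, at wrist (617,70), is well clear. First stroke, probing for the stop.

```bash
echo '{"increments":[[1,-1,10,0,0,0],[2,-1,20,0,0,0],[2,-1,30,0,0,0],[2,-1,36,0,0,0],[2,-1,36,0,0,0]]}' > next.json && python3 steer.py next.json; python3 go.py;  echo '{"increments":[[0,0,2,0,0,0],[0,0,4,0,0,0],[0,0,4,0,0,0]]}' > next.json && python3 steer.py next.json; python3 go.py
```

```text
time_s: 2.2
eef_pos: [570.9, -107.4, 326.4]
ee_rot: [0.0, 0.991, 0.13, -0.0]
force: [-4.0, -2.1, 8.2]
grip_width: -0.001
grip_force: 4.3
2.2 [ 570.9 -107.4  326.4] [-4.  -2.1  8.2] tool delta to knob top: [  0.2  -0.9 -21.6] z axis [-0.    -0.001 -1.   ]
time_s: 2.5
eef_pos: [570.8, -107.3, 323.5]
ee_rot: [0.001, 0.991, 0.13, 0.0]
force: [-5.7, -0.3, 11.5]
grip_width: -0.003
grip_force: 5.8
2.5 [ 570.8 -107.3  323.5] [-5.7 -0.3 11.5] tool delta to knob top: [  0.2  -0.9 -24.5] z axis [ 0.    -0.001 -1.   ]
```

```bash
echo '{"increments":[[0,0,2,0,0,0],[0,0,4,0,0,0],[0,0,4,0,0,0]]}' > next.json && python3 steer.py next.json; python3 go.py
```

```text
time_s: 2.8
eef_pos: [570.6, -107.2, 323.2]
ee_rot: [0.001, 0.991, 0.131, 0.001]
force: [-16.3, 3.4, 38.5]
grip_width: 0.002
grip_force: 19.4
2.8 [ 570.6 -107.2  323.2] [-16.3   3.4  38.5] tool delta to knob top: [  0.1  -0.9 -24.8] z axis [ 0.002 -0.003 -1.   ]
```

The stop is felt at TCP z 323.3: force jumps to 38 N, 25 mm below rest. Now repeat strokes, lifting off the knob with a pause each time.

```bash
echo '{"increments":[[0,0,-18,0,0,0],[0,0,-36,0,0,0],[0,0,-36,0,0,0],[0,0,-36,0,0,0],[0,0,-36,0,0,0],[0,0,-36,0,0,0]]}' > next.json && python3 steer.py next.json; echo '{"increments":[[0,0,10,0,0,0],[0,0,20,0,0,0],[0,0,29,0,0,0],[0,0,34,0,0,0],[0,0,34,0,0,0]]}' > next.json && python3 steer.py next.json; python3 go.py
python3 - <<'E'
from h import *
from rig import ctrl, vision, sense
a=vision.capture('side')[150:230,200:300,::-1]
cv2.imwrite('pics/c3.png',cv2.resize(a,(500,400),interpolation=2))
E
```

```text
time_s: 3.4
eef_pos: [571.0, -106.9, 353.5]
ee_rot: [-0.0, 0.991, 0.13, -0.001]
force: [0.5, -0.6, -0.8]
grip_width: 0.001
grip_force: 0.0
time_s: 3.9
eef_pos: [571.1, -106.8, 323.2]
ee_rot: [0.001, 0.991, 0.131, 0.001]
force: [-7.1, 2.7, 26.4]
grip_width: -0.001
grip_force: 13.0
3.9 [ 571.1 -106.8  323.2] [-7.1  2.7 26.4] tool delta to knob top: [ -0.6  -0.6 -24.8] z axis [ 0.003 -0.002 -1.   ]
```

View pics/c3.png

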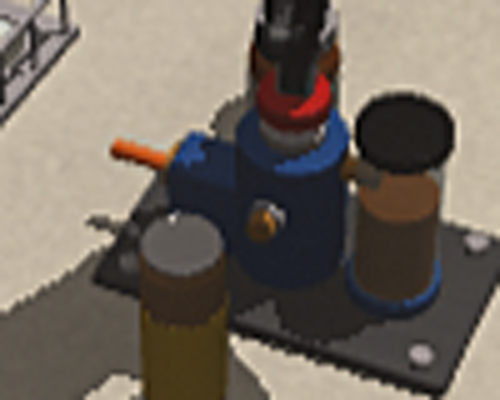

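The plunger is fully down with the knob near the collar, and the pin is longer (crop x 112–165) but shows no green yet. Continue with more strokes.

```bash
echo '{"increments":[[0,0,-18,0,0,0],[0,0,-34,0,0,0],[0,0,-34,0,0,0],[0,0,-34,0,0,0],[0,0,-34,0,0,0],[0,0,-34,0,0,0]]}' > next.json && python3 steer.py next.json|sed -n '2p;4p'; echo '{"increments":[[0,0,10,0,0,0],[0,0,20,0,0,0],[0,0,29,0,0,0],[0,0,34,0,0,0],[0,0,34,0,0,0]]}' > next.json && python3 steer.py next.json|sed -n '2p;4p'
echo '{"increments":[[0,0,-18,0,0,0],[0,0,-34,0,0,0],[0,0,-34,0,0,0],[0,0,-34,0,0,0],[0,0,-34,0,0,0],[0,0,-34,0,0,0]]}' > next.json && python3 steer.py next.json|sed -n '2p;4p'; echo '{"increments":[[0,0,10,0,0,0],[0,0,20,0,0,0],[0,0,29,0,0,0],[0,0,34,0,0,0],[0,0,34,0,0,0]]}' > next.json && python3 steer.py next.json|sed -n '2p;4p'
echo '{"increments":[[0,0,-18,0,0,0],[0,0,-34,0,0,0],[0,0,-34,0,0,0],[0,0,-34,0,0,0],[0,0,-34,0,0,0],[0,0,-34,0,0,0]]}' > next.json && python3 steer.py next.json|sed -n '2p;4p'; echo '{"increments":[[0,0,10,0,0,0],[0,0,20,0,0,0],[0,0,29,0,0,0],[0,0,34,0,0,0],[0,0,34,0,0,0]]}' > next.json && python3 steer.py next.json|sed -n '2p;4p'
echo '{"increments":[[0,0,-18,0,0,0],[0,0,-34,0,0,0],[0,0,-34,0,0,0],[0,0,-34,0,0,0],[0,0,-34,0,0,0],[0,0,-34,0,0,0]]}' > next.json && python3 steer.py next.json|sed -n '2p;4p'; echo '{"increments":[[0,0,10,0,0,0],[0,0,20,0,0,0],[0,0,29,0,0,0],[0,0,34,0,0,0],[0,0,34,0,0,0]]}' > next.json && python3 steer.py next.json|sed -n '2p;4p'
echo '{"increments":[[0,0,-18,0,0,0],[0,0,-34,0,0,0],[0,0,-34,0,0,0],[0,0,-34,0,0,0],[0,0,-34,0,0,0],[0,0,-34,0,0,0]]}' > next.json && python3 steer.py next.json
python3 - <<'E'
import go
from h import *
from rig import ctrl, vision, sense
a=vision.capture('side')[150:230,200:300,::-1];b=vision.capture('wrist')[:,:,::-1]
cv2.imwrite('pics/c4.png',np.hstack([cv2.resize(a,(400,375),interpolation=2),cv2.resize(b[0:190,180:380],(400,375))]))
E
```

```text
eef_pos: [571.0, -106.8, 353.5]
force: [-0.3, 0.6, -0.8]
eef_pos: [571.1, -106.8, 323.3]
force: [-7.5, 2.2, 26.2]
eef_pos: [571.0, -106.8, 353.5]
force: [0.6, -0.6, 0.6]
eef_pos: [571.2, -106.8, 323.3]
force: [-7.9, 2.3, 25.1]
eef_pos: [571.0, -106.8, 353.5]
force: [0.2, 0.1, -0.2]
eef_pos: [571.1, -106.8, 323.3]
force: [-7.5, 1.7, 26.1]
eef_pos: [571.0, -106.8, 353.5]
force: [0.5, -1.0, 0.1]
eef_pos: [571.1, -106.8, 323.3]
force: [-7.8, 2.0, 25.7]
time_s: 8.95
eef_pos: [571.0, -106.8, 353.5]
ee_rot: [-0.0, 0.991, 0.131, -0.001]
force: [0.7, -1.2, -0.1]
grip_width: -0.003
grip_force: 0.0
8.95 [ 571.  -106.8  353.5] [ 0.7 -1.2 -0.1] tool delta to knob top: [ 0.1 -0.1  5.5] z axis [-0.002  0.001 -1.   ]
```

View pics/c4.png

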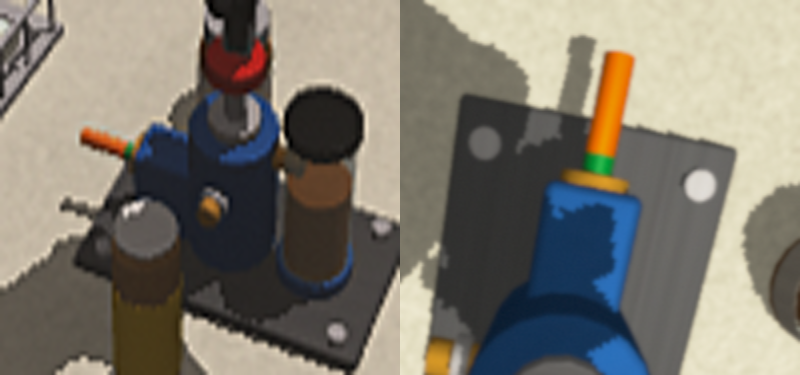

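The green band shows at the root (wrist crop (600,165), about 20 px against about 105 px of orange), so it is nearly or wholly out. Extra strokes do no harm, so I'll do two more, then look and retreat.

```bash
echo '{"increments":[[0,0,10,0,0,0],[0,0,20,0,0,0],[0,0,29,0,0,0],[0,0,34,0,0,0],[0,0,34,0,0,0]]}' > next.json && python3 steer.py next.json|sed -n '2p;4p'
echo '{"increments":[[0,0,-18,0,0,0],[0,0,-34,0,0,0],[0,0,-34,0,0,0],[0,0,-34,0,0,0],[0,0,-34,0,0,0],[0,0,-34,0,0,0]]}' > next.json && python3 steer.py next.json|sed -n '2p;4p'; echo '{"increments":[[0,0,10,0,0,0],[0,0,20,0,0,0],[0,0,29,0,0,0],[0,0,34,0,0,0],[0,0,34,0,0,0]]}' > next.json && python3 steer.py next.json|sed -n '2p;4p'
echo '{"increments":[[0,0,-18,0,0,0],[0,0,-34,0,0,0],[0,0,-34,0,0,0],[0,0,-34,0,0,0],[0,0,-34,0,0,0],[0,0,-34,0,0,0]]}' > next.json && python3 steer.py next.json|sed -n '2p;4p'
python3 - <<'E'
from h import *
from rig import ctrl, vision, sense
b=vision.capture('wrist')[0:190,180:380,::-1].copy();o=cv2.imread('pics/c4.png')[:,400:]
cv2.imwrite('pics/c5.png',np.hstack([o,cv2.resize(b,(400,375))]))
E
echo '{"increments":[[0,0,-20,0,0,0],[0,0,-50,0,0,0],[0,0,-80,0,0,0],[0,0,-100,0,0,0],[0,0,-100,0,0,0],[0,0,-100,0,0,0]]}' > next.json && python3 steer.py next.json
```

```text
eef_pos: [571.2, -106.8, 323.3]
force: [-6.0, 2.1, 24.5]
eef_pos: [571.0, -106.8, 353.6]
force: [-0.5, -0.1, 0.7]
eef_pos: [571.2, -106.8, 323.3]
force: [-6.7, 1.4, 25.8]
eef_pos: [571.0, -106.8, 353.6]
force: [-0.2, -0.5, 0.3]
time_s: 11.9
eef_pos: [571.1, -106.9, 453.7]
ee_rot: [-0.0, 0.991, 0.131, -0.0]
force: [-0.9, 0.2, -0.5]
grip_width: 0.004
grip_force: 0.0
```

View pics/c5.png

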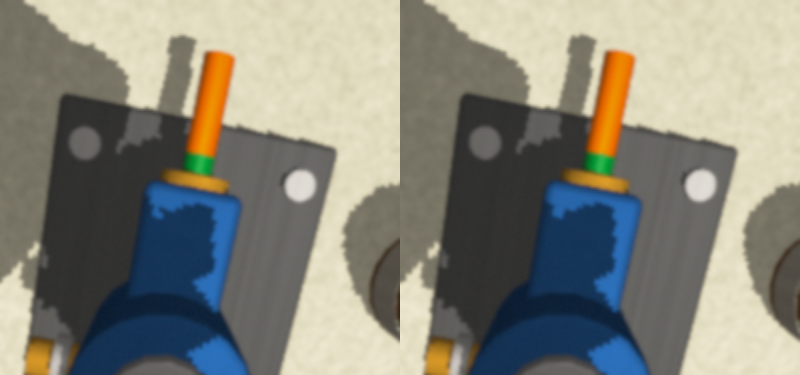

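The pin tip is at the same pixel, about (618,52), before and after the two extra strokes, so it is at its end stop with the green band showing. The arm is clear, so I'll hand in.

```bash
python3 -c "
from rig import ctrl, vision, sense
print(ctrl.finish_job())"
```

```text
the job is handed in; nothing more can be done
None
```

I primed the pump and handed the job in, but no verdict came back: the indicator pin is fully out with its green band showing (two extra full strokes did not move it), the plunger was left up, and the arm stands 105 mm above the knob.

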